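# Unclamp the gel cassette and lay it on the blue-light viewer

### The job

First unscrew the green clamp knob of the running stand (counterclockwise, regripping as needed) right up to its upper stop, then press down the black pad of the viewer's amber lid until its push catch lets go and the lid swings open by itself. Then slide the cassette out from under the clamp and set it down, kept level and not dropped, in the middle of the viewer's blue glass and in line with it, leaving the lid open and not disturbing the bottle and the jar.

Things in the scene. Friction and masses are not known exactly. Their poses are not given: they have to be found in the camera images.
- stand: Fixed running stand, left or right of the viewer: grey base 240x130x10 mm; white bed 158x36 mm, top 40 mm above bench. Origin on the bench under the bed's middle; +x along the bed to the clamp end. There a post (from x=97 mm) carries an arm 36 mm wide, 78 to 92 mm above bench, back to x=44 mm. Guide blocks: x=43 to 73 mm, inner faces y=+-35 mm, tops 48 mm. The cassette leaves towards -x.
- knob_center (a point): Centre (half-way up, on the upright axis) of the round ribbed green clamp knob, diameter about 55 mm, 40 mm tall, at the stand's x=64 mm above the arm. Screwed right down, its underside is 103 mm above the bench, 11 mm above the arm. Round, so any grip yaw will do. It rises 2.0 mm per radian unscrewed.
- clamp_knob (a joint): Knob angle, rad: 0 screwed right down, grows counterclockwise seen from above; hard upper stop at 7.0 (a little over one turn). Starts at 0 to 0.8. Stiff (about 0.12 N m), stays where left. The screw's foot (diameter 22 mm) reaches 9 mm into the cassette's pocket at 0, leaves it at about 4.5 rad and is 5 mm above the top of the cassette at the stop.
- cassette_center (a point): Centre (half-way up) of the sealed rigid white cassette 160x60x20 mm, 160 g, green window on top; x along its length, z up. Lies along the bed, overhanging it 12 mm each side: grip across its 60 mm width, about 22 mm to -x of its centre, clear of the knob. The foot's pocket (10 mm deep) is at x=44 to 76 mm. Foot up, slide it level 40 mm or more along the stand's -x before lifting.
- viewer: Blue-light viewer, fixed to the bench: white box 230 (x) x 190 (y) x 56 mm high with green feet. Origin on the bench surface under its middle; +x points to the side of the lid's hinge.
- glass_center (a point): Middle of the viewer's flat blue glass, 184 mm along x by 100 mm along y, flush with the box's top 56 mm above the bench, 5 mm to +x of the viewer's middle; axes as the viewer's. Covered by the lid until that is opened.
- viewer_lid (a joint): Angle of the amber lid, rad: about 0 closed, 1.85 fully open (leaning back). The lid, 206x166x5 mm, is hinged at the viewer's x=108 mm, 68 mm above bench. A push catch holds it: pressed down 6 mm at its pad (about 3.5 N; hard stop at 9 mm) the catch lets go, and once the way is clear a spring swings it fully open in about 2 s; it stays open.
- lid_pad (a point): Middle of the top face of the black press pad, 24 x 70 mm, at the free edge of the lid (the viewer's x=-85 mm), 77 mm above the bench when closed. It moves with the lid.
- bottle_center (a point): Centre of a standing bystander bottle with green cap, diameter 64 mm, 170 mm tall, beside the stand. Leave it alone.
- jar_center (a point): Centre of a standing amber bystander jar with white cap, diameter 68 mm, 100 mm tall, on the other side of the stand. Leave it alone.
There are look-alikes about, which are no part of the job. Leave any yellow look-alike of the part that bears cassette_center alone.

How it is judged (in metres and radians):
On the way, in this order (a step that is already met when the one before it is completed fails the run):
1. the clamp knob is unscrewed to its upper stop (within 0.5 rad) (value of joint clamp_knob above 6.5 rad), for 0.1 s.
2. the viewer's lid has sprung open (value of joint viewer_lid above 1.5 rad), for 0.1 s.
At the end, for the whole second after the job is handed in: The clamp knob is within 0.5 rad of its upper stop, the lid stands open (over 1.5 rad), and the cassette lies at rest, flat and window up on the blue glass, its centre within 16 mm of the glass's middle along each axis and its length within 0.17 rad of the glass's x axis (either way round) (value of joint clamp_knob above 6.5 rad and value of joint viewer_lid above 1.5 rad and x of cassette_center in the frame of glass_center between -0.016 and 0.016 m and y of cassette_center in the frame of glass_center between -0.016 and 0.016 m and z of cassette_center in the frame of glass_center between 0.006 and 0.014 m and angle between the x axis of cassette_center and the x axis of glass_center, either way round below 0.17 rad and angle between cassette_center's own z axis and vertical below 0.06 rad and linear speed of cassette below 0.02 m/s); the robot touches nothing.
It fails at once if the bottle or the jar is pushed more than 20 mm or tipped (distance of any of bottle_center, jar_center from where it was at the start of the episode above 0.02 m).
It fails at once if the cassette is tilted more than 25 degrees (angle between cassette_center's own z axis and vertical above 0.44 rad).
It fails at once if the cassette is dropped (falls free by more than about 20 mm) (linear speed of cassette above 0.6 m/s and contact force between the fingers and cassette below 0.05 N).
It also fails if it takes over 72 s, if anything falls off the work surface, if the arm or the gripper's body presses on something with over 40 N, if the wrist force passes 120 N, or if a joint passes its speed limit or range.

### The arm

A 6-joint arm with a two-finger parallel gripper is mounted at the origin on the work surface. World frame = base frame: x ahead of the robot, y to its left, z up, the work surface at z = 0. Lengths are in mm, angles in rad, forces in N, time in s.
With the tool pointing down it reaches from about 200 to 875 mm from the base axis. Payload 3.4 kg.
Tool frame: the origin (TCP) lies midway between the tips of the shut fingers; the grasp point (between the pads) lies 19 mm behind it (manip.hold_point_z is the distance from the TCP to the grasp point, in mm); z points along the fingers, x is the direction in which the jaws open and shut, and the axes are right-handed (so a half turn about z gives the same grasp; the last joint's range is limited). The gripper opens to 94 mm and grips with 3 to 60 N. Pads are 16 mm wide; open, the fingers measure 119 mm over their backs; the gripper's body (75 mm by 177 mm) begins 78 mm behind the grasp point.
Start: joints at [-1.395, 0.276, 1.505, -0, 1.361, -0.121], TCP at [168.164, -549.897, 205.493] pointing down, gripper open.
Joint ranges: [-2.89, 2.89], [-0.75, 2.08], [0.22, 2.7], [-1.18, 4.32], [0.11, 2.71], [-2.7, 2.7]. Speed limits (rad/s): [2.57, 2.57, 3.14, 3.14, 3.14, 3.14].

### API

Orientations are given as [roll, pitch, yaw] about the fixed x, y, z axes, in that order (R = Rz(yaw) Ry(pitch) Rx(roll)).
In Python, from cell import manip gives the robot as it stands.
- The arm moves only by the tool move_arm, never from a script. Its argument "series" is a list of rows, each a list of 3 entries, a list of its own where there are three numbers: the shift along the tool's x, y, z in m, then the turn about the tool's z in degrees, then the opening, from -1 (shut) to 1 (fully open). A call has 1 to 8 rows; each row is the pose to reach, as a shift and turn from the pose commanded when the call began, along the tool's axes at that moment; what a row does not reach only later rows make up. A row lasts 1/8 s, in which the tool goes at most 62.5 mm and 10.7 degrees, less where a joint would pass 70% of its speed; a pose out of reach is approached as far as the arm can. A call with a gripper value outside its range is refused whole. The fingers move at their own pace and stop on an object; "newtons" is the grip in N (left out, the last holds). Time passes only in rows, so rows that repeat a pose let the fingers close. It gives the time, the measured TCP pose, the force and the opening at its end, in the units of the state.
- manip.sense(): the state, without advancing time (a new reading comes with each control period).
- manip.camera(name): name is "side" or "top" or "wrist"; returns a dict with "image" (420x560x3 uint8, blue, green, red), "fx", "fy", "cx", "cy" (pixels), "distortion" ([k1, k2, p1, p2, k3] as OpenCV has them; the pictures are not rectified), "R" (3x3) and "t" (3): a world point X has camera coordinates R X + t; the wrist camera has in their place "mount" (4x4, takes a point from camera to tool coordinates, whose origin is the TCP and whose axes are the tool frame's). Camera axes: x right, y down, z forward; pixel columns grow to the right and rows downward; lengths in mm; the calibration is good to about 2 mm. A picture is of the moment at which its call begins: read the wrist's pose just before it. There is no depth.
- manip.job_done(): hands the job in, once; it reports no verdict.
Trained networks look in a picture, given as the dict that the camera call returned (one of the last four; its "shot" number tells which), for a name from the list of things; names that differ only in an ending like _2 or _b are one class to them, and where a whole thing is asked for, a point or a joint stands for the part that bears it (a point fixed in the world has none). Each returns a list of dicts, best first, with "conf" (0 to 1); they miss things now and then, are a little off and sometimes report something else, mostly with a low value. They report only what shows in the picture. A call takes as long as a camera call. They do not tell look-alikes from the thing itself.
- manip.outline_of(picture, query): "pixels" (420x560 bool, what is visible of it) and "extent" ([left, top, width, height] in pixels, round what is visible of it).
The state is a dict: "t": time; "joint_pos": joint angles; "joint_velocities": joint speeds; "joint_torque": joint torques, N m; "eef_pos": TCP position; "tcp_rot": TCP orientation; "ft_force": force on the tool from outside, world axes, zero at the start; "wrist_torque": the same for the moment, N m; "grip_width": finger opening in mm.
Only numpy, scipy, OpenCV 4.12 (cv2) and the standard library are available. Lean on these libraries where they do the work, as an engineer would, in place of code of your own. Each camera call takes 0.05 s, during which the arm holds its last target. There are 200 camera calls.

## Working session

There is one attempt and no reset: what is moved stays moved. The work goes in short steps, Python scripts to look and compute and a tool call to move; the robot and the scene stay as the last step left them, time stands still between calls to the robot, and variables do not carry over. Pictures are saved under pics/ and viewed, about 8 in all and at most 12, crops included, and the job is handed in when it is done.

Besides the shell and the picture viewer there is one more tool, called after "Request:" as name(argument=value, ...) on one line, values as JSON. move_arm: Moves the arm, as the interface text tells. Its arguments: {"type":"object","properties":{"series":{"type":"array"},"newtons":{"type":"number"}},"required":["series"]}

```bash
ls; mkdir -p pics; python3 - <<'E'
from cell import manip
import cv2,numpy as np
s=manip.sense();print(s)
for n in("top","side"):
    p=manip.camera(n);cv2.imwrite(f"pics/{n}0.png",p["image"])
    print(n,{k:p[k] for k in p if k!="image"})
    for q in["stand","knob_center","cassette_center","viewer","lid_pad","bottle_center","jar_center"]:
        for d in manip.outline_of(p,q)[:3]:
            ys,xs=np.nonzero(d["pixels"]);print(n,q,round(d["conf"],2),d["extent"],xs.mean().round(1),ys.mean().round(1))
E
```

```text
pics
{'t': 0.0, 'joint_pos': array([-1.39499232e+00,  2.76577674e-01,  1.50610080e+00, -8.67562042e-06,
        1.36068757e+00, -1.20990421e-01]), 'joint_velocities': array([1.23612209e-03, 1.41248374e-03, 1.23296238e-03, 1.45275779e-06,
       9.66732896e-04, 1.11663269e-03]), 'joint_torque': array([ 3.19454870e-03, -4.04576325e+01, -2.37226707e+01,  7.06825498e-02,
        3.45500652e-02, -1.37654574e-04]), 'eef_pos': array([ 168.0614585 , -549.31056523,  204.62750236]), 'tcp_rot': array([-3.14138703e+00,  1.76144926e-03, -1.27399990e+00]), 'ft_force': array([ 0.04509498, -0.64523784,  0.10286823]), 'wrist_torque': array([-0.01789766, -0.03294163,  0.02631793]), 'grip_width': 93.63592265421346}
top {'fx': 418.2092294099594, 'fy': 418.2092294099594, 'cx': 272.2537070661038, 'cy': 202.8616700269667, 'distortion': array([-0.09642219,  0.        ,  0.        ,  0.        ,  0.        ]), 'R': array([[ 0.01167653, -0.99992228,  0.00437054],
       [-0.98648166, -0.01223385, -0.16341443],
       [ 0.16345519, -0.00240334, -0.98654783]]), 't': array([ -14.30821601,  551.85087892, 1043.079
[... 809 characters left out ...]
2689018, -0.59283462, -0.80487517],
       [ 0.04526097,  0.80361854, -0.59342117]]), 't': array([-572.59714196,  111.32408273,  976.51028553]), 'shot': 2}
side stand 0.68 [229.9, 143.6, 79.6, 54.3] 286.3 177.8
side knob_center 0.58 [278.8, 141.1, 18.8, 22.4] 286.4 151.6
side knob_center 0.39 [267.5, 112.8, 15.8, 51.5] 273.7 140.3
side cassette_center 0.96 [271.0, 215.0, 61.9, 35.0] 301.2 232.4
side cassette_center 0.67 [237.8, 164.2, 53.2, 18.9] 264.0 172.1
side viewer 0.51 [209.3, 251.8, 117.6, 79.0] 268.9 290.8
side lid_pad 0.85 [209.5, 252.4, 116.5, 77.5] 269.0 290.7
side bottle_center 0.64 [266.5, 114.6, 18.7, 50.0] 273.6 140.2
side jar_center 0.78 [227.5, 172.3, 27.8, 45.0] 242.1 195.9
```

```bash
python3 - <<'E'
import cv2
a=cv2.imread("pics/top0.png")[120:290,60:420];cv2.imwrite("pics/topc.png",cv2.resize(a,(792,374),interpolation=cv2.INTER_CUBIC))
a=cv2.imread("pics/side0.png")[90:350,160:400];cv2.imwrite("pics/sidec.png",cv2.resize(a,None,fx=2.3,fy=2.3,interpolation=cv2.INTER_CUBIC))
E
```

```text
(no output)
```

View pics/topc.png

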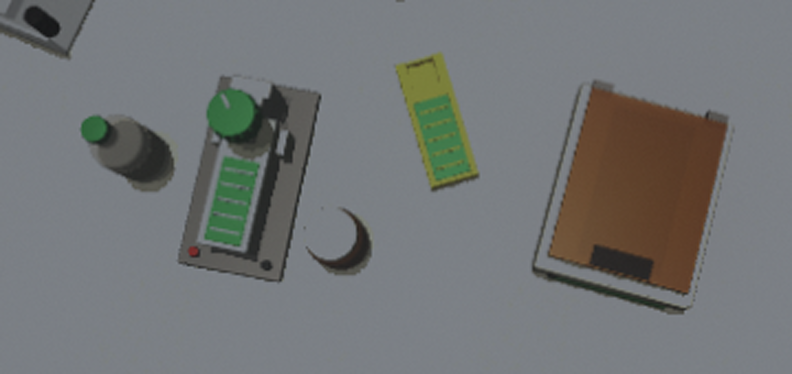

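View pics/sidec.png

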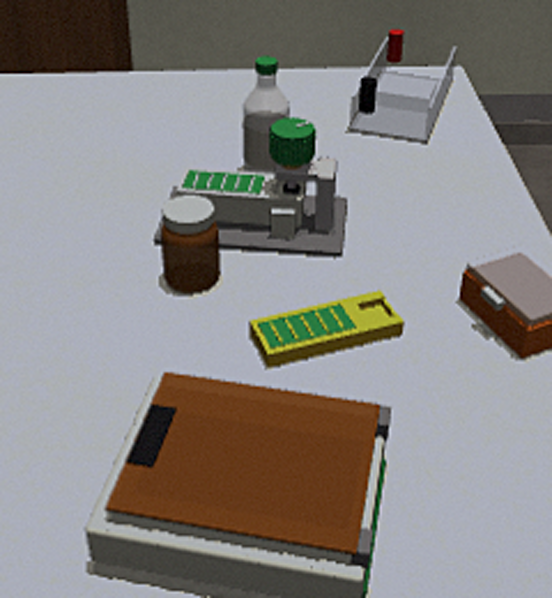

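The top view shows the stand at left with the clamp end up (+x), the bottle to its left, the jar to its right and the yellow decoy in the middle. The viewer is at right with its hinge at the top and the black pad at crop (622,262). The side view agrees.

```bash
cat > h.py <<'E'
import cv2,numpy as np
from scipy.spatial.transform import Rotation as Ro
from cell import manip
def K(p): return np.array([[p["fx"],0,p["cx"]],[0,p["fy"],p["cy"]],[0,0,1]])
def shot(n):
    s=manip.sense();p=manip.camera(n)
    if n=="wrist":
        T=np.eye(4);T[:3,:3]=Ro.from_euler("xyz",s["tcp_rot"]).as_matrix();T[:3,3]=s["eef_pos"]
        W=np.linalg.inv(T@p["mount"]);p["R"]=W[:3,:3];p["t"]=W[:3,3]
    return p
def back(p,uv,z):
    uv=np.array(uv,float).reshape(-1,1,2);n=cv2.undistortPoints(uv,K(p),p["distortion"])[:,0]
    d=np.c_[n,np.ones(len(n))]@p["R"];c=-p["R"].T@p["t"]
    return c+d*((z-c[2])/d[:,2])[:,None]
def proj(p,X):
    return cv2.projectPoints(np.array(X,float).reshape(-1,1,3),cv2.Rodrigues(p["R"])[0],p["t"],K(p),p["distortion"])[0][:,0]
E
python3 - <<'E'
from h import *
np.set_printoptions(precision=1,suppress=True)
p=shot("top")
f=lambda L:[(x/2.2+60,y/2.2+120) for x,y in L]
def rect(L,z,nm):
    B=back(p,f(L),z)[:,:2];c=B.mean(0);e=[np.linalg.norm(B[i]-B[(i+1)%4]) for i in range(4)]
    v=(B[0]+B[1]-B[2]-B[3]);print(nm,B.tolist(),c,np.array(e),"yaw",np.arctan2(v[1],v[0]))
rect([(221,75),(321,92),(281,281),(179,261)],10,"base")
rect([(583,84),(730,121),(690,306),(537,268)],56,"viewer")
rect([(597,245),(654,260),(649,279),(590,265)],77,"pad")
print("knob",back(p,f([(232,113)]),145))
m=manip.outline_of(p,"knob_center")[0];print(m["extent"])
B=manip.outline_of(p,"bottle_center")[0]["extent"];print("bottle cap",back(p,f([(97,129)]),170))
print("jar cap",back(p,f([(332,235)]),100))
w=shot("wrist");print(w["mount"],w["fx"],w["cx"],w["cy"])
E
```

```text
base [[690.5429822913499, 302.58434160353397], [669.6038241994734, 175.38702502634777], [434.4456416120425, 215.04502917387623], [456.5254536954485, 341.19194840293756]] [562.8 258.6] [128.9 238.5 128.1 237.2] yaw -0.16529313240507712
viewer [[671.1525439294194, -145.07545971678945], [628.4529905715253, -321.4165301466369], [408.53321261672596, -267.0677948280674], [450.8517025861635, -89.74704059397675]] [ 539.7 -205.8] [181.4 226.5 182.3 227.1] yaw -0.24417034823668032
pad [[476.2083178294942, -156.52417436343438], [459.7068212580438, -221.6175690293881], [438.059312621735, -215.50510402617994], [453.3478341587819, -148.3331314281263]] [ 456.8 -185.5] [67.2 22.5 68.9 24.3] yaw -0.31094467269431625
knob [[609.1 250.4 145. ]]
[156.7, 159.4, 18.6, 25.0]
bottle cap [[584.3 389.8 170. ]]
jar cap [[481.5 142.2 100. ]]
[[   1.    -0.    -0.     1. ]
 [   0.     1.     0.3  -81.8]
 [   0.    -0.3    1.  -178.3]
 [   0.     0.     0.     1. ]] 349.88538997373945 281.4485777939914 205.72050505324611
```

Request:
move_arm(series=[[[-0.22, -0.455, 0], 0, 1], [[-0.22, -0.455, 0], 0, 1], [[-0.22, -0.455, 0], 0, 1], [[-0.22, -0.455, 0], 0, 1], [[-0.22, -0.455, 0], 0, 1], [[-0.22, -0.455, 0], 0, 1], [[-0.22, -0.455, 0], 0, 1], [[-0.22, -0.455, 0], 0, 1]])

```text
t: 2.0
eef_pos: [536.4, -208.6, 205.7]
tcp_rot: [-3.141, -0.001, -1.274]
ft_force: [0.9, -0.4, -0.7]
grip_width: 94.2
```

```bash
python3 - <<'E'
from h import *
import pickle
p=shot("wrist");cv2.imwrite("pics/w1.png",p["image"]);s=manip.sense();print(s["eef_pos"],s["tcp_rot"],s["joint_velocities"])
pickle.dump({k:p[k] for k in p},open("w1.pkl","wb"))
E
```

```text
[ 542.26073485 -202.46824927  205.43257488] [-3.13348296  0.00321008 -1.26939232] [-0.07603485 -0.02537019  0.04892321 -0.05741624  0.00780664 -0.15638374]
```

View pics/w1.png

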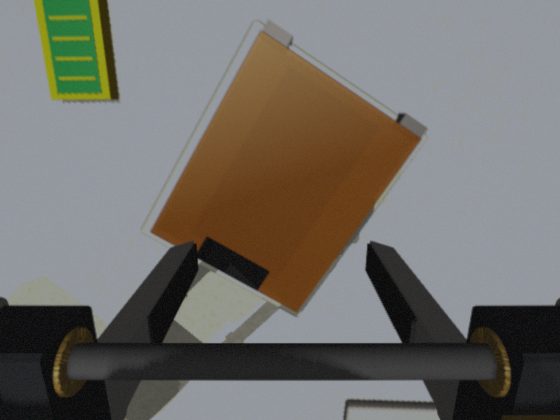

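The viewer lid shows with its corners near (265,30), (421,137), (297,315) and (151,232). The pad is at (234,263) and the yellow decoy is at upper left.

```bash
python3 - <<'E'
from h import *
import pickle
p=pickle.load(open("w1.pkl","rb"))
np.set_printoptions(precision=1,suppress=True)
B=back(p,[(265,30),(421,137),(297,315),(151,232)],71)[:,:2];v=B[0]+B[1]-B[2]-B[3];yaw=np.arctan2(v[1],v[0])
print(B,[np.linalg.norm(B[i]-B[(i+1)%4]) for i in range(4)],yaw)
c=B.mean(0);print("lid c",c,"viewer",c-5*np.array([np.cos(yaw),np.sin(yaw)]))
print("pad",back(p,[(205,236),(270,271),(264,291),(197,255),],77).mean(0))
s=manip.sense();print(s["t"],s["eef_pos"],s["tcp_rot"])
# shift to knob
d=np.array([609,250,200])-s["eef_pos"];print(Ro.from_euler("xyz",s["tcp_rot"]).as_matrix().T@d)
E
```

```text
[[ 666.3 -155.9]
 [ 624.  -311.6]
 [ 420.5 -261.6]
 [ 466.3 -100.8]] [np.float64(161.40878626293778), np.float64(209.5595018654342), np.float64(167.15952331581332), np.float64(207.45380294225762)] -0.2548721045357986
lid c [ 544.3 -207.5] viewer [ 539.4 -206.2]
pad [ 460.7 -185.5   77. ]
2.05 [ 542.3 -202.5  205.4] [-3.1  0.  -1.3]
[-412.2 -198.     8.4]
```

Request:
move_arm(series=[[[-0.416, -0.2, 0.01], 45, 1], [[-0.416, -0.2, 0.01], 45, 1], [[-0.416, -0.2, 0.01], 45, 1], [[-0.416, -0.2, 0.01], 45, 1], [[-0.416, -0.2, 0.01], 45, 1], [[-0.416, -0.2, 0.01], 45, 1], [[-0.416, -0.2, 0.01], 45, 1], [[-0.416, -0.2, 0.01], 45, 1]])

```text
t: 3.05
eef_pos: [604.5, 248.8, 195.2]
tcp_rot: [3.141, 0.0, -2.058]
ft_force: [0.2, -0.8, -0.2]
grip_width: 94.0
```

Request:
move_arm(series=[[[0, 0, 0], 0, 1], [[0, 0, 0], 0, 1], [[0, 0, 0], 0, 1]])

```text
t: 3.42
eef_pos: [604.6, 244.6, 195.6]
tcp_rot: [-3.141, -0.001, -2.061]
ft_force: [0.0, -0.5, -0.4]
grip_width: 93.9
```

```bash
python3 - <<'E'
from h import *
import pickle
p=shot("wrist");cv2.imwrite("pics/w2.png",p["image"]);s=manip.sense();print(s["t"],s["eef_pos"],s["tcp_rot"],s["joint_pos"])
pickle.dump({k:p[k] for k in p},open("w2.pkl","wb"))
E
```

```text
3.475 [604.62995441 244.61294965 195.70762902] [-3.14123462e+00 -2.90295984e-04 -2.06122066e+00] [ 2.78107216e-01  3.97719870e-01  1.34439867e+00 -4.64365851e-04
  1.39941851e+00  2.33940701e+00]
```

View pics/w2.png

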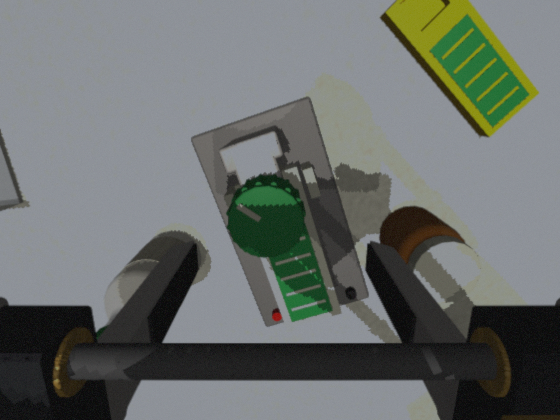

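The knob's top face is centred near (266,218). The base corners are near (309,98), (192,138), (268,326) and (368,296). The bottle and jar lie left and right of the fingers.

```bash
python3 - <<'E'
from h import *
import pickle
p=pickle.load(open("w2.pkl","rb"));np.set_printoptions(precision=1,suppress=True)
B=back(p,[(192,138),(309,98),(368,296),(268,326)],10)[:,:2];v=B[0]+B[1]-B[2]-B[3];yaw=np.arctan2(v[1],v[0])
print(B,[np.linalg.norm(B[i]-B[(i+1)%4]) for i in range(4)],yaw,B.mean(0))
print("window near end",back(p,[(289,321),(331,310)],60))
h=cv2.cvtColor(p["image"],cv2.COLOR_BGR2HSV);m=cv2.inRange(h,(50,90,10),(85,255,110));m[265:]=0;m[:,310:]=0;m[:,:215]=0
n,l,st,c=cv2.connectedComponentsWithStats(m);i=1+st[1:,4].argmax();print(st[i],c[i])
for k in [(604,248),(607,250),(609,250),(611,251)]:
  a=np.linspace(0,6.28,40);P=proj(p,[(k[0]+27.5*np.cos(t),k[1]+27.5*np.sin(t),z) for z in(103,143) for t in a])
  print(k,P.min(0),P.max(0))
print(back(p,[(266,219)],143))
E
```

```text
[[690.5 302.1]
 [668.8 178.4]
 [438.1 217.7]
 [457.7 340.8]] [np.float64(125.5443994232637), np.float64(234.10549940459808), np.float64(124.64156260378452), np.float64(235.9890319967498)] -0.16672376625960622 [563.8 259.8]
window near end [[482.8 300.1  60. ]
 [474.  256.1  60. ]]
[ 227  175   83   90 4659] [269.9 222.1]
(604, 248) [237.6 178.9] [315.8 264.8]
(607, 250) [232.9 176.8] [311.4 262.7]
(609, 250) [231.5 174.6] [310.1 260.4]
(611, 251) [228.8 173. ] [307.5 258.8]
[[614.1 251.  143. ]]
```

Request:
move_arm(series=[[[-0.009, -0.003, 0.02], 0, 1], [[-0.009, -0.003, 0.07], 0, 1], [[-0.009, -0.003, 0.0855], 0, 1], [[-0.009, -0.003, 0.0855], 0, 1], [[-0.009, -0.003, 0.0855], 0, -1], [[-0.009, -0.003, 0.0855], 0, -1], [[-0.009, -0.003, 0.0855], 0, -1], [[-0.009, -0.003, 0.0855], 0, -1]], newtons=30)

```text
t: 4.47
eef_pos: [611.6, 252.8, 110.5]
tcp_rot: [-3.141, 0.001, -2.059]
ft_force: [0.4, 1.1, 0.7]
grip_width: 57.2
```

Request:
move_arm(series=[[[0, 0, -0.0004], -10, -1], [[0, 0, -0.0007], -20, -1], [[0, 0, -0.001], -30, -1], [[0, 0, -0.0014], -40, -1], [[0, 0, -0.0017], -50, -1], [[0, 0, -0.0021], -60, -1], [[0, 0, -0.0024], -70, -1], [[0, 0, -0.0028], -80, -1]])

```text
t: 5.48
eef_pos: [612.1, 253.9, 113.2]
tcp_rot: [-3.139, -0.0, -0.658]
ft_force: [1.3, 2.3, 0.0]
grip_width: 53.7
```

Request:
move_arm(series=[[[0, 0, -0.0004], -10, -1], [[0, 0, -0.0007], -20, -1], [[0, 0, -0.001], -30, -1], [[0, 0, -0.0014], -40, -1], [[0, 0, -0.0017], -50, -1], [[0, 0, -0.0021], -60, -1], [[0, 0, -0.0024], -70, -1], [[0, 0, -0.0028], -80, -1]])

```text
t: 6.48
eef_pos: [611.3, 253.9, 116.0]
tcp_rot: [-3.14, -0.002, 0.738]
ft_force: [-1.7, 2.2, -0.1]
grip_width: 53.8
```

Request:
move_arm(series=[[[0, 0, -0.0004], -10, -1], [[0, 0, -0.0007], -20, -1], [[0, 0, -0.001], -30, -1], [[0, 0, -0.0014], -40, -1], [[0, 0, -0.0017], -50, -1], [[0, 0, -0.0021], -60, -1], [[0, 0, -0.0024], -70, -1], [[0, 0, -0.0028], -80, -1]])

```text
t: 7.48
eef_pos: [611.1, 253.1, 118.8]
tcp_rot: [3.141, -0.001, 2.135]
ft_force: [-1.2, 1.1, 1.1]
grip_width: 53.5
```

```bash
python3 - <<'E'
from h import *
import pickle
s=manip.sense();print(s)
E
```

```text
{'t': 7.475, 'joint_pos': array([ 2.87056948e-01,  4.57993030e-01,  1.43985234e+00,  9.15816619e-04,
        1.24380976e+00, -1.84780821e+00]), 'joint_velocities': array([ 1.22175168e-04, -1.23341478e-03, -3.97415447e-03, -2.17189134e-03,
        4.93087845e-03, -1.38183386e+00]), 'joint_torque': array([ -0.26862279, -48.79636645, -22.46824086,  -0.37248993,
        -0.22209069,   0.9953852 ]), 'eef_pos': array([611.11234282, 253.12064707, 118.79253085]), 'tcp_rot': array([ 3.14141568e+00, -8.51330641e-04,  2.13457105e+00]), 'ft_force': array([-1.19576238,  1.14636271,  1.0624102 ]), 'wrist_torque': array([ 0.1905355 ,  0.09562316, -0.19512421]), 'grip_width': 53.46391268872695}
```

Request:
move_arm(series=[[[0, 0, 0], 0, 0.6], [[0, 0, 0], 0, 0.6], [[0, 0, 0], 10, 0.6], [[0, 0, 0], 20, 0.6], [[0, 0, 0], 30, 0.6], [[0, 0, 0], 40, 0.6], [[0, 0, 0], 50, 0.6], [[0, 0, 0], 60, 0.6]])

```text
t: 8.48
eef_pos: [611.5, 252.6, 118.2]
tcp_rot: [3.142, 0.0, 1.074]
ft_force: [-0.9, 0.5, -0.3]
grip_width: 75.4
```

Request:
move_arm(series=[[[0, 0, 0], 10, 0.6], [[0, 0, 0], 20, 0.6], [[0, 0, 0], 30, 0.6], [[0, 0, 0], 40, 0.6], [[0, 0, 0], 50, 0.6], [[0, 0, 0], 60, 0.6], [[0, 0, 0], 70, 0.6], [[0, 0, 0], 80, 0.6]])

```text
t: 9.48
eef_pos: [611.5, 252.6, 118.2]
tcp_rot: [3.141, -0.0, -0.322]
ft_force: [0.2, -0.6, 0.0]
grip_width: 75.4
```

Request:
move_arm(series=[[[0, 0, 0], 10, 0.6], [[0, 0, 0], 20, 0.6], [[0, 0, 0], 30, 0.6], [[0, 0, 0], 40, 0.6], [[0, 0, 0], 40, -1], [[0, 0, 0], 40, -1], [[0, 0, 0], 40, -1], [[0, 0, 0], 40, -1]])

```text
t: 10.48
eef_pos: [611.2, 253.0, 118.3]
tcp_rot: [3.141, 0.001, -1.012]
ft_force: [-0.8, 0.9, -0.1]
grip_width: 53.6
```

Request:
move_arm(series=[[[0, 0, -0.0004], -10, -1], [[0, 0, -0.0007], -20, -1], [[0, 0, -0.001], -30, -1], [[0, 0, -0.0014], -40, -1], [[0, 0, -0.0017], -50, -1], [[0, 0, -0.0021], -60, -1], [[0, 0, -0.0024], -70, -1], [[0, 0, -0.0028], -80, -1]])

```text
t: 11.48
eef_pos: [611.9, 252.9, 121.1]
tcp_rot: [3.142, -0.001, 0.39]
ft_force: [0.7, 0.3, -1.1]
grip_width: 53.7
```

```bash
python3 - <<'E'
from h import *
s=manip.sense();print(s["wrist_torque"],s["joint_pos"])
E
```

```text
[ 0.14018136 -0.2454264  -0.14005367] [ 2.86860896e-01  4.56714260e-01  1.43595395e+00  4.33379852e-05
  1.24791184e+00 -1.02814200e-01]
```

Request:
move_arm(series=[[[0, 0, -0.0004], -10, -1], [[0, 0, -0.0007], -20, -1], [[0, 0, -0.001], -30, -1], [[0, 0, -0.0014], -40, -1], [[0, 0, -0.0017], -50, -1], [[0, 0, -0.0021], -60, -1]])

```text
t: 12.22
eef_pos: [612.8, 253.3, 122.8]
tcp_rot: [3.14, -0.002, 1.434]
ft_force: [7.1, 1.2, -5.5]
grip_width: 53.4
```

```bash
python3 - <<'E'
from h import *
s=manip.sense();print(s["wrist_torque"],s["joint_torque"])
E
```

```text
[ 0.13265082 -1.5600678  -1.070936  ] [  0.23647671 -51.96989894 -21.86071336  -0.23779862   1.97916001
   0.20634293]
```

Request:
move_arm(series=[[[0, 0, -0.0002], -6, -1], [[0, 0, -0.0004], -12, -1], [[0, 0, -0.0006], -18, -1], [[0, 0, -0.0008], -24, -1], [[0, 0, -0.0008], -24, -1]])

```text
t: 12.85
eef_pos: [611.2, 253.3, 122.9]
tcp_rot: [-3.141, -0.001, 1.848]
ft_force: [1.1, 2.9, -6.1]
grip_width: 53.7
```

```bash
python3 - <<'E'
from h import *
s=manip.sense();print(s["wrist_torque"],s["joint_torque"],s["tcp_rot"])
E
```

```text
[ 0.58304282 -0.32114217 -0.52745415] [ -0.96334811 -53.78659129 -24.00090516  -0.99923361   0.74619636
  -0.68143515] [-3.14075814e+00 -1.31782233e-03  1.84782213e+00]
```

Request:
move_arm(series=[[[0, 0, 0], 0, 0.6], [[0, 0, 0], 0, 0.6], [[0, 0, -0.01], 0, 0.6], [[0, 0, -0.05], 0, 0.6], [[0, 0, -0.072], 0, 0.6]])

```text
t: 13.48
eef_pos: [612.5, 252.8, 199.3]
tcp_rot: [3.138, 0.0, 1.85]
ft_force: [-0.4, -0.2, 0.2]
grip_width: 75.0
```

Request:
move_arm(series=[[[-0.38, -0.267, 0], 30, -1], [[-0.38, -0.267, 0], 30, -1], [[-0.38, -0.267, 0], 30, -1], [[-0.38, -0.267, 0], 30, -1], [[-0.38, -0.267, 0], 30, -1], [[-0.38, -0.267, 0], 30, -1], [[-0.38, -0.267, 0], 30, -1], [[-0.38, -0.267, 0], 30, -1]])

```text
t: 14.48
eef_pos: [458.6, -189.3, 197.4]
tcp_rot: [3.14, 0.002, 1.323]
ft_force: [-0.2, 1.1, -0.2]
grip_width: 1.0
```

```bash
python3 - <<'E'
from h import *
np.set_printoptions(precision=3,suppress=True)
s=manip.sense();p=shot("top");cv2.imwrite("pics/t2.png",cv2.resize(p["image"][120:290,60:420],(792,374)))
s=manip.sense();print(s["t"],s["eef_pos"],s["tcp_rot"],s["joint_pos"],s["grip_width"],s["joint_velocities"])
R=Ro.from_euler("xyz",s["tcp_rot"]).as_matrix();print(R.T@(np.array([458,-185.5,100])-s["eef_pos"]))
E
```

```text
14.525 [ 458.11  -191.482  197.345] [3.14  0.005 1.323] [-0.533  0.161  1.68  -0.004  1.298 -1.855] 0.6670183260952713 [ 0.064  0.003 -0.     0.045 -0.     0.085]
[ 6.219 -1.733 97.315]
```

View pics/t2.png

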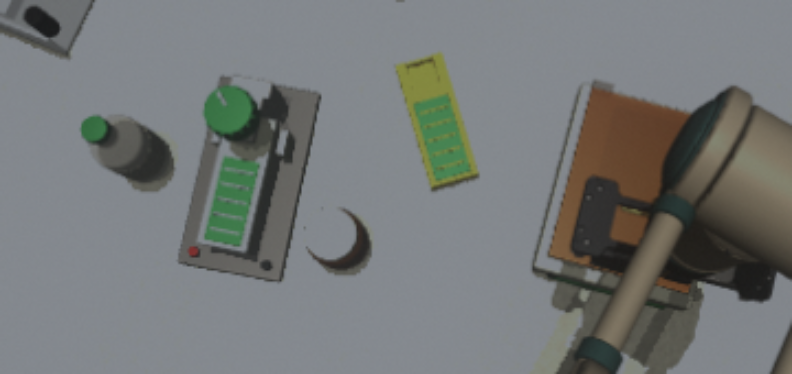

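The knob mark is back near its starting direction after about 370°, so it turned a full revolution plus to the stop. The arm is over the viewer. Next is the press.

Request:
move_arm(series=[[[0.006, -0.002, 0.05], 0, -1], [[0.006, -0.002, 0.1], 0, -1], [[0.006, -0.002, 0.115], 0, -1], [[0.006, -0.002, 0.12], 0, -1], [[0.006, -0.002, 0.123], 0, -1], [[0.006, -0.002, 0.126], 0, -1], [[0.006, -0.002, 0.1285], 0, -1], [[0.006, -0.002, 0.1285], 0, -1]])

```text
t: 15.52
eef_pos: [459.3, -179.8, 68.0]
tcp_rot: [3.141, -0.0, 1.326]
ft_force: [-1.6, 1.3, 5.0]
grip_width: 0.4
```

Request:
move_arm(series=[[[0, 0, -0.01], 0, -1], [[0, -0.03, -0.03], 0, -1], [[0, -0.09, -0.05], 0, -1], [[0, -0.14, -0.06], 0, -1], [[0, -0.14, -0.06], 0, -1]])

```text
t: 16.15
eef_pos: [321.3, -145.6, 128.6]
tcp_rot: [3.139, 0.002, 1.325]
ft_force: [0.5, -0.3, -0.7]
grip_width: 0.6
```

```bash
python3 - <<'E'
from h import *
p=shot("side");cv2.imwrite("pics/s2.png",cv2.resize(p["image"][90:350,160:400],(552,598)))
s=manip.sense();print(s["t"],s["eef_pos"],s["tcp_rot"],s["joint_pos"])
E
```

```text
16.2 [ 323.59519945 -146.74307645  128.64038491] [3.13723132e+00 2.03151451e-03 1.32550657e+00] [-6.22007496e-01  1.00990868e-03  2.04833792e+00 -3.21467104e-04
  1.08744201e+00 -1.94736978e+00]
```

View pics/s2.png

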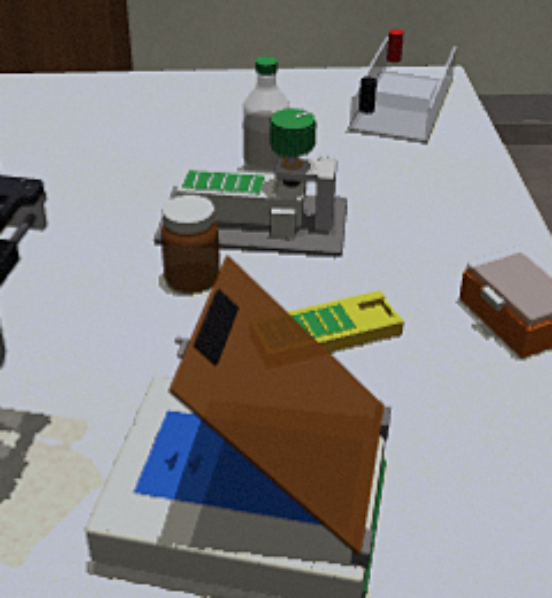

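The lid is swinging open. The knob is visibly raised, with a bare screw neck below it, and the blue glass shows.

Request:
move_arm(series=[[[0.06, 0.01, -0.04], 0, 1], [[0.451, 0.101, -0.065], -4.6, 1], [[0.451, 0.101, -0.065], -4.6, 1], [[0.451, 0.101, -0.065], -4.6, 1], [[0.451, 0.101, -0.065], -4.6, 1], [[0.451, 0.101, -0.065], -4.6, 1], [[0.451, 0.101, -0.065], -4.6, 1], [[0.451, 0.101, -0.065], -4.6, 1]])

```text
t: 17.2
eef_pos: [533.7, 271.5, 191.9]
tcp_rot: [3.139, -0.002, 1.409]
ft_force: [0.3, -0.3, 0.3]
grip_width: 77.0
```

Request:
move_arm(series=[[[0.01, 0, 0], 0, 1], [[0.01, 0, 0], 0, 1], [[0.01, 0, 0], 0, 1], [[0.01, 0, 0], 0, 1]])

```text
t: 17.7
eef_pos: [531.7, 275.9, 192.8]
tcp_rot: [3.141, 0.0, 1.405]
ft_force: [-0.2, 0.1, 0.7]
grip_width: 93.8
```

```bash
python3 - <<'E'
from h import *
import pickle
p=shot("wrist");cv2.imwrite("pics/w3.png",p["image"])
s=manip.sense();print(s["t"],s["eef_pos"],s["tcp_rot"],s["joint_pos"])
pickle.dump({k:p[k] for k in p},open("w3.pkl","wb"))
E
```

```text
17.75 [531.77447827 275.99540954 192.89246821] [3.14117508e+00 9.22543623e-05 1.40554038e+00] [ 3.62833583e-01  3.18979558e-01  1.47349473e+00 -2.97395522e-04
  1.34880416e+00 -1.04264138e+00]
```

View pics/w3.png

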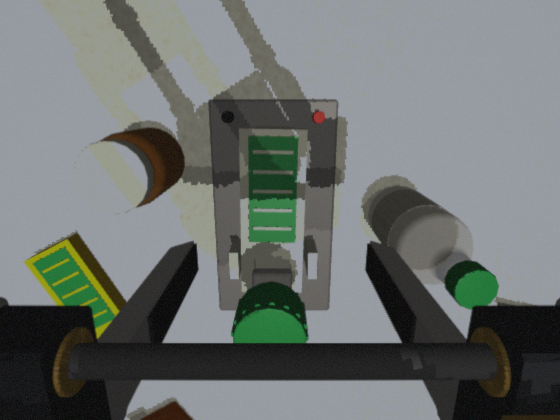

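The cassette runs vertically in the picture, with its window from (248,136) to (298,242) and its -x end at about y=128. The knob is below it, the bottle right and the jar left.

```bash
python3 - <<'E'
from h import *
import pickle
np.set_printoptions(precision=1,suppress=True)
p=pickle.load(open("w3.pkl","rb"))
def st(X,o=(548.7,263.6),y=-.166):
    d=X[:,:2]-np.array(o);c,s=np.cos(y),np.sin(y);return np.c_[d@[c,s],d@[-s,c]]
P=[(248,136),(298,136),(296,242),(249,242),(239,128),(306,128)]
B=back(p,P,60);print("window/cassette",B,st(B))
v=(B[0]+B[1]-B[2]-B[3])[:2];print("dir",np.arctan2(-v[1],-v[0]))
g=back(p,[(210,100),(338,100),(330,309),(220,309)],10);print("base",g,st(g))
b=back(p,[(471,284)],170);print("bottle cap",b,st(b))
b=back(p,[(429,245)],120);print("bottle shoulder",b,st(b))
print("jar cap",st(back(p,[(116,176)],100)))
# horizontal profile across cassette at row 128..132 and 180
for r in(131,180): print(r,cv2.cvtColor(p["image"],cv2.COLOR_BGR2GRAY)[r,205:345].tolist())
E
```

```text
window/cassette [[473.2 255.1  60. ]
 [480.5 298.3  60. ]
 [578.7 281.3  60. ]
 [571.2 237.   60. ]
 [465.2 248.7  60. ]
 [474.8 306.2  60. ]] [[-73.1 -20.8]
 [-73.   23. ]
 [ 26.6  22.4]
 [ 26.6 -22.5]
 [-79.9 -28.5]
 [-79.9  29.8]]
dir -0.17755327900596785
base [[436.  219.4  10. ]
 [457.  344.3  10. ]
 [689.5 306.6  10. ]
 [668.1 178.8  10. ]] [[-103.8  -62.2]
 [-103.8   64.4]
 [ 131.8   65.7]
 [ 131.8  -63.9]]
bottle cap [[581.  390.3 170. ]] [[ 10.9 130.3]]
bottle shoulder [[573.7 383.8 120. ]] [[  4.8 122.7]]
jar cap [[ -45.6 -122.1]]
131 [106, 109, 107, 107, 107, 59, 52, 63, 63, 64, 64, 66, 63, 65, 65, 63, 61, 63, 64, 62, 63, 66, 62, 63, 64, 60, 51, 57, 51, 49, 47, 51, 50, 59, 83, 85, 85, 85, 84, 82, 83, 85, 83, 85, 85, 85, 88, 110, 110, 110, 111, 109, 111, 109, 110, 111, 110, 111, 111, 111, 110, 111, 109, 110, 110, 108, 111, 110, 110, 109, 113, 111, 111, 110, 113, 110, 109, 109, 108, 109, 108, 111, 110, 112, 109, 109, 113, 126, 129, 142, 139, 116, 110, 110, 109, 110, 108, 111, 109, 107, 111, 107, 94, 68, 62, 65, 63, 65, 64, 62, 64, 64, 64, 62, 66, 63, 61, 63, 61, 61, 65, 64, 61, 64, 63, 63, 63, 64, 64, 65, 56, 64, 101, 106, 104, 104, 105, 105, 104, 105]
180 [82, 82, 84, 84, 88, 84, 84, 67, 45, 47, 49, 46, 50, 48, 47, 51, 47, 49, 51, 47, 50, 51, 50, 49, 48, 50, 52, 53, 49, 54, 54, 56, 56, 56, 56, 80, 84, 82, 84, 84, 84, 82, 84, 73, 48, 46, 42, 46, 45, 44, 42, 46, 44, 52, 45, 47, 47, 43, 50, 48, 47, 50, 48, 48, 42, 50, 44, 47, 46, 45, 46, 44, 42, 44, 49, 46, 43, 40, 46, 42, 47, 45, 48, 45, 46, 45, 52, 43, 47, 55, 92, 113, 150, 156, 152, 155, 157, 155, 156, 154, 145, 74, 56, 55, 49, 51, 47, 47, 46, 50, 46, 46, 49, 43, 44, 48, 50, 49, 47, 45, 42, 45, 50, 44, 44, 50, 46, 51, 42, 53, 80, 82, 82, 82, 80, 85, 102, 105, 116, 152]
```

Request:
move_arm(series=[[[-0.0087, -0.0053, 0.03], 0, 1], [[-0.0087, -0.0053, 0.09], 0, 1], [[-0.0087, -0.0053, 0.14], 0, 1], [[-0.0087, -0.0053, 0.159], 0, 1], [[-0.0087, -0.0053, 0.159], 0, 1], [[-0.0087, -0.0053, 0.159], 0, 1]])

```text
t: 18.5
eef_pos: [526.3, 269.3, 34.8]
tcp_rot: [3.14, -0.001, 1.406]
ft_force: [-0.4, -0.7, 0.5]
grip_width: 93.7
```

Request:
move_arm(series=[[[0, 0, 0], 0, -1], [[0, 0, 0], 0, -1], [[0, 0, 0], 0, -1], [[0, 0, 0], 0, -1], [[0, 0, 0], 0, -1]], newtons=40)

```text
t: 19.12
eef_pos: [525.3, 269.2, 33.8]
tcp_rot: [3.141, 0.0, 1.407]
ft_force: [-0.6, -0.2, 3.3]
grip_width: 59.5
```

Request:
move_arm(series=[[[0, -0.005, -0.001], 0, -1], [[0, -0.018, -0.0015], 0, -1], [[0, -0.034, -0.0015], 0, -1], [[0, -0.05, -0.0015], 0, -1], [[0, -0.066, -0.0015], 0, -1], [[0, -0.08, -0.0015], 0, -1], [[0, -0.09, -0.002], 0, -1], [[0, -0.09, -0.005], 0, -1]])

```text
t: 20.12
eef_pos: [435.6, 284.0, 38.6]
tcp_rot: [-3.141, 0.0, 1.408]
ft_force: [-0.3, -1.1, -1.4]
grip_width: 59.6
```

```bash
python3 - <<'E'
from h import *
s=manip.sense();p=shot("wrist");cv2.imwrite("pics/w4.png",p["image"]);s=manip.sense();print(s["t"],s["eef_pos"],s["tcp_rot"],s["ft_force"],s["wrist_torque"],s["grip_width"],s["joint_pos"])
E
```

```text
20.175 [436.84101753 284.32072236  39.14323799] [ 3.14036270e+00 -5.43402643e-04  1.40732687e+00] [-0.16687044 -0.26902697 -2.2569392 ] [ 9.98564800e-02 -1.06674461e-01 -8.95518813e-05] 59.586420201171876 [ 4.43623670e-01  3.46756268e-01  1.86277072e+00 -3.18382751e-04
  9.30745514e-01 -9.63512887e-01]
```

View pics/w4.png

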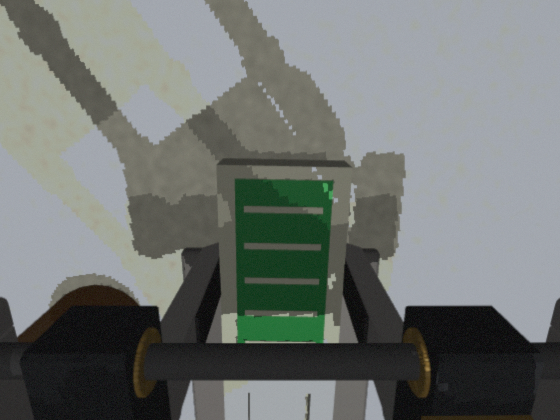

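The cassette is held square. Its far top edge runs from about (218,166) to (352,167), and the jar at lower left is clear.

```bash
python3 - <<'E'
from h import *
import json
p=manip.camera("wrist");s=manip.sense()
T=np.eye(4);T[:3,:3]=Ro.from_euler("xyz",s["tcp_rot"]).as_matrix();T[:3,3]=s["eef_pos"]
W=np.linalg.inv(T@p["mount"]);p["R"]=W[:3,:3];p["t"]=W[:3,3]
B=back(p,[(218,166),(352,167)],60+s["eef_pos"][2]-33.8)
print(s["eef_pos"],(T[:3,:3].T@(B-T[:3,3]).T).T)
E
```

```text
[437.40039505 284.36619404  39.09578423] [[-28.64206091 -55.21451951 -26.32050302]
 [ 30.10704112 -54.71598585 -26.26894328]]
```

```bash
python3 - <<'E'
from h import *
np.set_printoptions(precision=2,suppress=True)
for n in("top","side"):
    p=shot(n);h=cv2.cvtColor(p["image"],cv2.COLOR_BGR2HSV);m=cv2.inRange(h,(100,130,60),(130,255,255))
    k,l,st,c=cv2.connectedComponentsWithStats(m);i=1+st[1:,4].argmax();ys,xs=np.nonzero(l==i)
    B=back(p,np.c_[xs,ys],56)[:,:2].astype(np.float32);(cx,cy),wh,a=cv2.minAreaRect(B)
    print(n,st[i],"mean",B.mean(0),"rect",cx,cy,wh,a)
    bx=cv2.boxPoints(((cx,cy),wh,a));print(bx.tolist())
    cv2.imwrite(f"pics/{n}3.png",p["image"])
a=cv2.imread("pics/top3.png")[120:290,60:420];b=cv2.imread("pics/side3.png")[170:350,160:400]
cv2.imwrite("pics/both3.png",np.vstack([cv2.resize(a,(600,283)),cv2.resize(b,(400,300)) if 0 else cv2.copyMakeBorder(cv2.resize(b,(400,300)),0,0,0,200,0)]))
E
```

```text
top [ 323  169   53   76 2607] mean [ 543.26 -206.42] rect 544.5181884765625 -206.61923217773438 (98.13607788085938, 181.81216430664062) 75.18270874023438
[[444.0865478515625, -230.80747985839844], [619.852783203125, -277.3036804199219], [644.9498291015625, -182.4309844970703], [469.18359375, -135.93478393554688]]
side [ 219  269   99   51 3447] mean [ 546.68 -207.08] rect 545.3385009765625 -204.33441162109375 (98.96635437011719, 183.90548706054688) 75.18756103515625
[[443.7908630371094, -228.6649169921875], [621.5848388671875, -275.681396484375], [646.8861083984375, -180.00390625], [469.0921630859375, -132.9874267578125]]
```

View pics/both3.png

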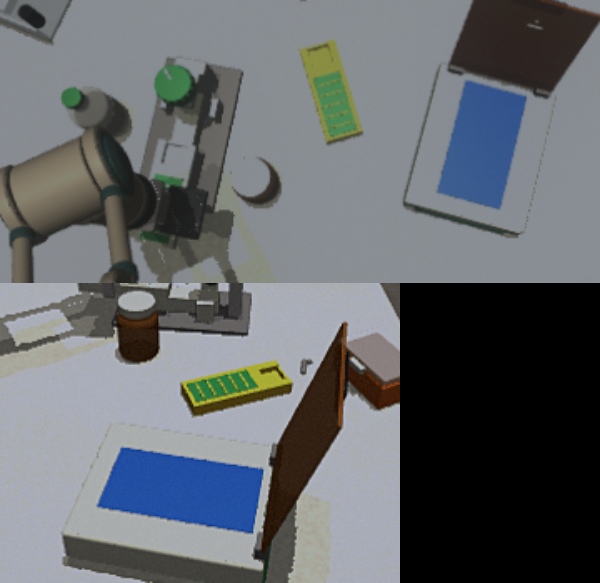

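The lid stands fully open and the whole blue glass is visible. Both cameras agree on the glass: centre (545,-206), yaw -0.258, size 98×182 mm.

Request:
move_arm(series=[[[0, 0, -0.02], 0, -1], [[0, 0, -0.055], 0, -1], [[0, 0, -0.09], 0, -1], [[-0.02, 0.007, -0.12], 0, -1], [[-0.055, 0.019, -0.13], 1, -1], [[-0.1, 0.034, -0.13], 2, -1], [[-0.145, 0.05, -0.13], 3, -1], [[-0.19, 0.065, -0.13], 4, -1]])

```text
t: 21.32
eef_pos: [470.2, 84.2, 168.7]
tcp_rot: [3.141, -0.0, 1.336]
ft_force: [0.8, 0.5, -1.2]
grip_width: 59.6
```

Request:
move_arm(series=[[[-0.045, 0.013, 0], 1.4, -1], [[-0.09, 0.026, 0], 1.4, -1], [[-0.135, 0.039, 0], 1.4, -1], [[-0.18, 0.052, 0], 1.4, -1], [[-0.22, 0.063, 0], 1.4, -1], [[-0.25, 0.072, 0], 1.4, -1], [[-0.27, 0.078, 0], 1.4, -1], [[-0.275, 0.08, 0], 1.4, -1]])

```text
t: 22.32
eef_pos: [483.8, -201.1, 168.3]
tcp_rot: [-3.141, -0.0, 1.311]
ft_force: [0.8, 0.6, -2.0]
grip_width: 59.7
```

```bash
python3 - <<'E'
from h import *
np.set_printoptions(precision=3,suppress=True)
s=manip.sense();print(s["t"],s["eef_pos"],s["tcp_rot"],s["grip_width"],s["joint_velocities"],s["joint_pos"])
R=Ro.from_euler("xyz",s["tcp_rot"]).as_matrix();print(R.T@(np.array([519.7,-199.4,49.8])-s["eef_pos"]))
E
```

```text
22.325 [ 483.8   -201.072  168.342] [-3.141 -0.     1.311] 59.685214474973115 [-0.04   0.022 -0.029  0.016  0.021 -0.058] [-0.527  0.224  1.673  0.     1.245 -1.838]
[ 10.813  34.3   118.535]
```

Request:
move_arm(series=[[[0.005, 0.017, 0.01], 0, -1], [[0.0108, 0.0343, 0.03], 0, -1], [[0.0108, 0.0343, 0.055], 0, -1], [[0.0108, 0.0343, 0.08], 0, -1], [[0.0108, 0.0343, 0.1], 0, -1], [[0.0108, 0.0343, 0.106], 0, -1], [[0.0108, 0.0343, 0.106], 0, -1], [[0.0108, 0.0343, 0.106], 0, -1]])

```text
t: 23.32
eef_pos: [520.6, -198.4, 63.3]
tcp_rot: [3.14, 0.0, 1.313]
ft_force: [-0.5, -0.4, -1.6]
grip_width: 60.0
```

```bash
python3 - <<'E'
from h import *
import pickle
np.set_printoptions(precision=2,suppress=True)
p=shot("wrist");cv2.imwrite("pics/w5.png",p["image"]);pickle.dump(dict(p),open("w5.pkl","wb"))
s=manip.sense();print(s["t"],s["eef_pos"],s["tcp_rot"],s["grip_width"],s["ft_force"])
R=Ro.from_euler("xyz",s["tcp_rot"]).as_matrix();print(R.T@(np.array([519.7,-199.4,49.8])-s["eef_pos"]))
E
```

```text
23.375 [ 520.48 -198.54   63.45] [3.14 0.   1.31] 59.61791667180173 [ 0.17  0.39 -1.  ]
[-1.02 -0.57 13.65]
```

View pics/w5.png

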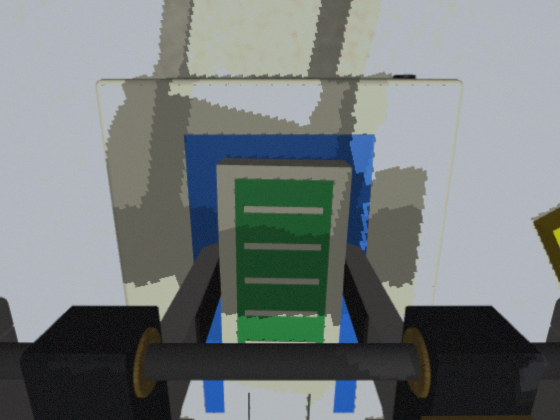

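The cassette is held square over the glass. The glass's near edge is at (185–374,135), and the cassette's end is at (218–352,166).

```bash
python3 - <<'E'
from h import *
import pickle
np.set_printoptions(precision=2,suppress=True)
p=pickle.load(open("w5.pkl","rb"));s=manip.sense()
R=Ro.from_euler("xyz",s["tcp_rot"]).as_matrix()
for uv,z in(([(185,135),(374,135)],56),([(218,166),(352,167)],60+s["eef_pos"][2]-33.8)): print((R.T@(back(p,uv,z)-s["eef_pos"]).T).T)
E
```

```text
[[-50.96 -65.69   7.34]
 [ 47.73 -65.63   7.3 ]]
[[-28.41 -55.11 -26.29]
 [ 30.3  -54.64 -26.32]]
```

Request:
move_arm(series=[[[-0.002, 0.0005, 0.005], 0, -1], [[-0.002, 0.0005, 0.009], 0, -1], [[-0.002, 0.0005, 0.012], 0, -1], [[-0.002, 0.0005, 0.013], 0, -1], [[-0.002, 0.0005, 0.0138], 0, -1], [[-0.002, 0.0005, 0.0142], 0, -1], [[-0.002, 0.0005, 0.0142], 0, -1]])

```text
t: 24.25
eef_pos: [520.3, -201.1, 56.0]
tcp_rot: [3.137, 0.002, 1.312]
ft_force: [-11.0, 5.5, 43.7]
grip_width: 59.6
```

Contact came from the fingertips: they reach about 6 mm below the cassette's underside, so they met the glass first. I'll back off to about 1 mm clearance and let the cassette down with a gentle low-force release. The fall is about 6–7 mm, well under the drop limit.

Request:
move_arm(series=[[[0, 0, -0.003], 0, -1], [[0, 0, -0.006], 0, -1], [[0, 0, -0.0065], 0, -1], [[0, 0, -0.0065], 0, -1]], newtons=10)

```text
t: 24.75
eef_pos: [520.1, -201.1, 56.2]
tcp_rot: [3.14, 0.001, 1.312]
ft_force: [-1.5, -0.1, 10.0]
grip_width: 59.7
```

```bash
python3 - <<'E'
from h import *
np.set_printoptions(precision=2,suppress=True)
s=manip.sense();print(s["t"],s["eef_pos"],s["tcp_rot"],s["grip_width"],s["ft_force"])
p=shot("wrist");m=p["image"];R=Ro.from_euler("xyz",s["tcp_rot"]).as_matrix()
g=cv2.cvtColor(m,cv2.COLOR_BGR2GRAY)
h=cv2.cvtColor(m,cv2.COLOR_BGR2HSV);b=cv2.inRange(h,(100,120,40),(130,255,255))
for c in(200,230,285,340): print(c,np.nonzero(b[:,c])[0][[0,-1]] if b[:,c].any() else None, g[150:185,c].tolist() if c==285 else "")
print("blue row150",np.nonzero(b[150])[0][[0,-1]])
print("white row172",g[172,205:230].tolist(),g[172,340:365].tolist())
E
```

```text
24.75 [ 520.13 -201.11   56.23] [3.14 0.   1.31] 59.67189463257545 [-1.47 -0.12 10.01]
200 [136 250] 
230 [136 157] 
285 [136 158] [60, 61, 59, 65, 60, 62, 60, 50, 48, 60, 64, 65, 63, 63, 63, 71, 117, 129, 131, 131, 131, 129, 128, 131, 127, 128, 131, 129, 123, 100, 79, 69, 70, 70, 72]
340 [136 419] 
blue row150 [187 381]
white row172 [59, 61, 62, 58, 60, 56, 60, 62, 60, 59, 64, 86, 125, 129, 130, 130, 128, 129, 131, 129, 130, 129, 131, 130, 130] [127, 128, 127, 126, 128, 128, 126, 126, 127, 128, 127, 120, 68, 47, 39, 43, 46, 45, 47, 66, 97, 101, 99, 101, 99]
```

Request:
move_arm(series=[[[0, 0, -0.0015], 0, -1], [[0, 0, -0.0015], 0, -1], [[0, 0, -0.0015], 0, -1]], newtons=3)

```text
t: 25.18
eef_pos: [519.8, -200.7, 56.3]
tcp_rot: [3.141, 0.0, 1.312]
ft_force: [-0.2, -0.5, 1.8]
grip_width: 60.2
```

Request:
move_arm(series=[[[0, 0, 0], 0, 0.28], [[0, 0, 0], 0, 0.29], [[0, 0, 0], 0, 0.3], [[0, 0, 0], 0, 0.32], [[0, 0, 0], 0, 0.36], [[0, 0, 0], 0, 0.36]])

```text
t: 25.92
eef_pos: [519.6, -200.0, 56.3]
tcp_rot: [-3.141, -0.001, 1.313]
ft_force: [0.3, 0.4, 1.0]
grip_width: 63.7
```

```bash
python3 - <<'E'
from h import *
np.set_printoptions(precision=2,suppress=True)
s=manip.sense();print(s["t"],s["eef_pos"],s["tcp_rot"],s["grip_width"],s["ft_force"])
p=shot("wrist");cv2.imwrite("pics/w6.png",p["image"])
E
```

```text
25.925 [ 519.63 -200.03   56.32] [-3.14 -0.    1.31] 63.7373468751397 [0.26 0.42 1.  ]
```

View pics/w6.png

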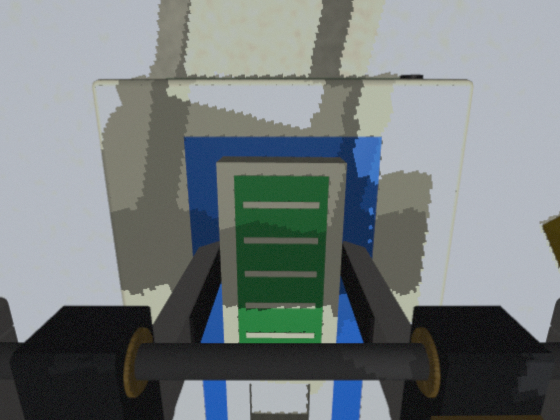

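The cassette is down on the glass, in line with it. I'll open wider and lift clear.

Request:
move_arm(series=[[[0, 0, 0], 0, 0.7], [[0, 0, 0], 0, 0.7], [[0, 0, -0.01], 0, 0.7], [[0, 0, -0.04], 0, 0.7], [[0, 0, -0.09], 0, 0.7], [[0, -0.04, -0.12], 0, 0.7], [[0, -0.1, -0.13], 0, 0.7], [[0, -0.16, -0.13], 0, 0.7]])

```text
t: 26.98
eef_pos: [364.0, -159.6, 187.7]
tcp_rot: [3.139, 0.001, 1.313]
ft_force: [-0.1, -0.1, 0.8]
grip_width: 80.2
```

Request:
move_arm(series=[[[0, -0.04, 0], 0, 0.7], [[0, -0.04, 0], 0, 0.7], [[0, -0.04, 0], 0, 0.7]])

```text
t: 27.35
eef_pos: [327.3, -150.0, 187.1]
tcp_rot: [3.139, 0.001, 1.312]
ft_force: [0.4, -1.3, -0.2]
grip_width: 80.0
```

```bash
python3 - <<'E'
from h import *
np.set_printoptions(precision=3,suppress=True)
s=manip.sense();print(s["t"],s["eef_pos"],s["joint_velocities"],s["ft_force"])
ims=[]
for n in("top","side"):
    p=shot(n);h=cv2.cvtColor(p["image"],cv2.COLOR_BGR2HSV);m=cv2.inRange(h,(50,110,40),(88,255,255))
    k,l,st,c=cv2.connectedComponentsWithStats(m)
    for i in range(1,k):
        if st[i,4]<30: continue
        ys,xs=np.nonzero(l==i);B=back(p,np.c_[xs,ys],76)[:,:2].astype(np.float32)
        if np.linalg.norm(B.mean(0)-[545,-206])<100: print(n,st[i],B.mean(0),cv2.minAreaRect(B))
    ims.append(p["image"])
a=cv2.resize(ims[0][120:290,60:420],(600,283));b=cv2.resize(ims[1][170:350,160:400],(400,300))
cv2.imwrite("pics/end.png",np.vstack([a,cv2.copyMakeBorder(b,0,0,0,200,0)]))
E
```

```text
27.35 [ 327.264 -150.019  187.091] [ 0.005  0.027 -0.016 -0.001  0.001 -0.001] [ 0.403 -1.252 -0.211]
top [345 195  17   8  57] [ 561.277 -212.513] ((561.19482421875, -212.7372283935547), (40.81236267089844, 9.057861328125), 75.57415008544922)
top [343 200  17  10  77] [ 545.306 -207.946] ((545.0390625, -208.06314086914062), (41.270774841308594, 13.1824951171875), 75.57421875)
top [342 207  16   9  75] [ 527.919 -203.244] ((527.9586181640625, -203.19515991210938), (40.57361602783203, 11.681462287902832), 74.54421997070312)
top [340 213  17  10  76] [ 510.489 -198.507] ((510.710205078125, -198.77169799804688), (40.592140197753906, 12.981245040893555), 72.01653289794922)
top [338 220  17  11  80] [ 492.908 -194.2  ] ((492.835205078125, -193.8850860595703), (40.322269439697266, 15.417125701904297), 75.32372283935547)
top [337 227  16   9  61] [ 476.926 -188.927] ((476.5270080566406, -189.09646606445312), (41.15431213378906, 9.632303237915039), 72.04216766357422)
side [230 273  53  23 633] [ 520.859 -199.556] ((519.8328857421875, -198.84597778320312), (42.433895111083984, 99.42269134521484), 74.5885238647461)
```

View pics/end.png

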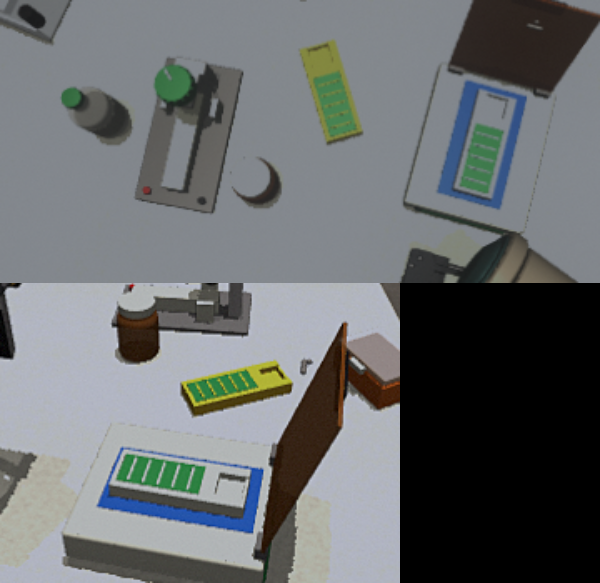

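```bash
python3 -c "
from cell import manip
print(manip.job_done())"
```

```text
the job is handed in; nothing more can be done
None
```

I finished the job and handed it in at about 27 s of the 72 s limit; no verdict was reported.

- **Knob:** I unscrewed it about 380° in two strokes. The wrist torque then jumped from about 0.15 to 1.07 N m, which I read as the upper stop. Later pictures show the knob raised. I did not measure its joint angle directly.
- **Lid:** I pressed the pad to its hard stop and the lid sprang open. It stands fully open in the last pictures.
- **Cassette:** I slid it out 90 mm level and carried it to the glass. In the last pictures it lies flat, window up, with its centre about 3 mm from the middle of the glass and in line within about 0.02 rad. The bottle and jar show no visible movement, and the arm has moved clear.

**One misjudgement:** I had gripped the cassette with the fingertips about 6 mm below its underside. When I lowered it, the fingertips met the glass first, with about 44 N shown at the wrist. That is under the 120 N wrist limit, and the contact was at the fingertips rather than the gripper's body, so I took the 40 N limit not to apply. I backed off and let the cassette down the last 6 mm or so with a gentle 3 N release, well under the 20 mm drop limit.

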